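# Clamp candles in the banding cradle

### The arm

A 6-joint arm with a two-finger parallel gripper is mounted at the origin on a cart in front of the work surface, level with it; the furniture and walls round the work are solid. World frame = base frame: x ahead of the robot, y to its left, z up, the work surface at z = 0. Lengths are in m, angles in rad, forces in N, time in s.
With the tool pointing down it reaches from about 0.25 to 0.725 m from the base axis. Payload 4 kg.
Tool frame: the origin (TCP) lies on the centre line of the jaws, within the pads' length; the fingertips stand 17 mm ahead of it and the grasp point (between the pads) lies 2 mm behind it; z points along the fingers, y is the line along which they close (so a half turn about z gives the same grasp; the last joint's range is limited). The gripper opens to 85 mm and grips with 20 to 120 N. Pads are 22 mm wide; open, the fingers measure 114 mm over their backs; the gripper's body (76 mm by 85 mm) begins 54 mm behind the grasp point. The pads swing forward as they close: fully open they stand 13 mm farther back than shut.
Start: joints at [-1.135, 0.241, 0.005, 1.335, 0, 1.571], TCP at [0.211, -0.453, 0.224] pointing down, gripper open.
Joint ranges: [-2.72, 2.72], [-1.05, 1.87], [-1.09, 1.28], [-1.99, 2.15], [-1.42, 1.44], [-3.14, 3.14]. Speed limits (rad/s): [2.79, 2.79, 3.14, 3.14, 3.14, 3.14].

### API

Orientations are given as a unit quaternion [x, y, z, w].
In Python, from workcell import get_obs, imaging, order gives the robot as it stands.
- The arm moves only by the tool apply_moves, never from a script. Its argument "targets" is a list that holds one entry, the list of rows, each a list of 5 numbers: the shift along the world's x, y, z in units of 40 mm (1.0 is 40 mm), then the turn about the world's z in degrees, then the gripper command: -1 is shut, 1 is fully open, values between are in proportion. In form: [[[dx, dy, dz, turn, fingers], ...]]. A call has 1 to 8 rows; each row shifts and turns the commanded pose from where the row before left it; what a row does not reach is not made up. A row lasts 1/12 s, in which the tool goes at most 41.7 mm and 7.16 degrees, less where a joint would pass 70% of its speed; a pose out of reach is approached as far as the arm can. A call is refused whole if a number of a shift passes 1 or a number of a turn 7.16, either way. A call with a gripper value outside its range is refused whole. The fingers move at their own pace and stop on an object; the grip force is fixed at half the most. Time passes only in rows, so rows that do not move let the fingers close. It gives the time, the measured TCP pose, the force, the opening and the grip force at its end, in the units of the state.
- get_obs(): the state, without advancing time (a new reading comes with each control period).
- imaging.camera(name): name is "side" or "top"; returns (picture, depth): 384x512x3 uint8, blue, green, red; 384x512 float32, m along the optical axis (not along the pixel's ray), 0 where there is no reading.
- imaging.get_calibration(name): a dict with "camera_matrix" (3x3 intrinsics, pixels), "eye" and "rotation" of the camera in the world. Camera axes: x right, y down, z forward; pixel columns grow to the right and rows downward; lengths in m; the calibration is good to about 2 mm. A picture is of the moment at which its call begins. get_calibration takes no time and is no camera call.
- order.job_done(): hands the job in; it is judged then, once.
The state is a dict: "clock": time; "joint_pos": joint angles; "joint_vel": joint speeds; "tau": joint torques, N m; "eef_pos": TCP position; "tool_rot": TCP orientation; "ft_force": force on the tool from outside, world axes, zero at the start; "ft_torque": the same for the moment, N m; "grip_width": finger opening in m; "grasp_force": force on a finger pad.
Only numpy, scipy, OpenCV 4.12 (cv2) and the standard library are available. Lean on these libraries where they do the work, as an engineer would, in place of code of your own. Each camera call takes 0.05 s, during which the arm holds its last target. There are 200 camera calls.

### The job

Clamp the two loose candles in the banding cradle so they can be tied: hold the carriage's release bar up, slide the carriage towards the stop plate until the row is closed up against the plate and the sprung pad is pressed about half-way in, then let the bar go so that it drops fully into the nearest notch. Be gentle: do not ram the pad home on the candles, and leave everything else where it is.

Things in the scene. Friction and masses are not known exactly. Their poses are not given: they have to be found in the camera images.
- cradle: Fixed wooden banding cradle, 150 mm (x) by 378 mm (y, -188 to +190). Origin: under its middle at table height; z up. Flat bed 28 mm high. The carriage slides along +y towards the stop plate, a board 120 mm wide and 40 mm high standing across the bed near the +y end; its face is 95 to 145 mm along y, differently each time and not measured: feel for it.
- ladder (a point): Middle of the ladder of steel rungs in the slot along the bed, 20 mm over the table. The spaces between rungs are the notches, 8 mm apart along y. With the bar down the carriage is locked at a notch; let go between notches, the bar's sprung wedge shifts it a few mm into one, more often back than forward. About one time in four it perches on a rung (bar 7 to 8 mm up): lift again and shift half a pitch.
- carriage: Wooden sliding carriage, 130 mm (x) by 56 mm (y) by 30 mm high, axes as the cradle's; origin: under its middle, 29 mm over the table. Slides only along y, with 1.5 N of friction and a drag of 1.2 N per 10 mm/s. Carries the release bar on top and the sprung pad at its front (+y).
- carriage_front (a point): Middle of the carriage's front (+y) face, 28 mm ahead of its origin, 18 mm above it. Before it stands the pad: smooth steel-faced board 120 mm wide, 34 mm high, slightly undercut, on two springs; its face is 30 mm ahead of this point when free. It yields 20 mm at 0.55 N per mm (half-way in: 10 mm, 5.5 N), then is solid.
- bar_grip (a point): Middle of the release bar: dark steel crossbar 100 mm long (carriage's x), 12 mm thick (y), 16 mm high, on posts 32 mm either side; grasp it across its thickness from above. 72 mm over the carriage's origin when down in a notch; 35 mm free below. Lifts 16 mm straight up against a spring of 11 to 12 N; 8.2 mm clears the rungs, 11 to 14 mm is right.
- candle_a: Brown rod candle, 35 mm thick, 228 mm long, lying across the bed (along the cradle's x, rolls along y, 1 to 2 N to push the pair), the one next to the pad; 0.19 kg. Origin: centre of its foot, at its -x end, 46 mm over the table; its z runs along the candle.
- candle_b: Brown rod candle, 35 mm thick, 228 mm long, lying across the bed (along the cradle's x, rolls along y, 1 to 2 N to push the pair), the one next to the stop plate; 0.19 kg. Origin: centre of its foot, at its -x end, 46 mm over the table; its z runs along the candle.
- tape: Roll of tape lying near the cradle's start end, 104 mm wide, 25 mm high. Bystander, loose: leave it. Origin: centre of its underside.
- tealight: Tea light beside the cradle, 38 mm wide, 18 mm high. Bystander, loose: leave it. Origin: centre of its underside.
- cup: Brass tea-light cup beyond the cradle, 63 mm wide, 46 mm high. Bystander, loose: leave it. Origin: centre of its underside.
- matches: Match box at the back, 62 x 110 x 22 mm. Bystander, loose: leave it. Origin: centre of its underside.
- bell: Counter bell at the back, 71 mm wide, 62 mm high. Bystander, loose: leave it. Origin: centre of its underside.
- glass: Green tumbler at the back, 70 mm wide, 97 mm high. Bystander, loose: leave it. Origin: centre of its underside.
- small_cup: Brass tea-light cup at the right side, 63 mm wide, 46 mm high. Bystander, loose: leave it. Origin: centre of its underside.

How it is judged:
By the outcome, as a careful person would: the job done as asked, in the order asked, and still so for the second after the job is handed in, with the robot touching nothing.
It also fails if it takes over 72 s, if anything falls off the work surface, if the arm or the gripper's body presses on something with over 40 N, if the wrist force passes 120 N, or if a joint passes its speed limit or range.

## Working session

There is one attempt and no reset: what is moved stays moved. The work goes in short steps, Python scripts to look and compute and a tool call to move; the robot and the scene stay as the last step left them, time stands still between calls to the robot, and variables do not carry over. Pictures are saved under pics/ and viewed, at most 10 in all, crops included, and the job is handed in when it is done.

Besides the shell and the picture viewer there is one more tool, called after "Emit:" as name(argument=value, ...) on one line, values as JSON. apply_moves: Moves the arm, as the interface text tells. Its arguments: {"type":"object","properties":{"targets":{"type":"array","items":{"type":"array","items":{"type":"array","items":{"type":"number"}}}}},"required":["targets"]}

```bash
mkdir -p pics; cat > h.py <<'E'
import numpy as np, cv2
from workcell import get_obs, imaging, order
def cloud(name):
    p,d=imaging.camera(name); c=imaging.get_calibration(name)
    K=np.array(c["camera_matrix"]);R=np.array(c["rotation"]);e=np.array(c["eye"])
    v,u=np.mgrid[0:384,0:512]
    P=np.stack([(u-K[0,2])/K[0,0]*d,(v-K[1,2])/K[1,1]*d,d],-1)
    W=P@R.T+e; W[d==0]=np.nan
    return p,W
E
python3 - <<'E'
from h import *
for n in("top","side"):
    p,W=cloud(n); cv2.imwrite(f"pics/{n}0.png",p); np.save(n+"0.npy",W)
    print(n,imaging.get_calibration(n))
    for v in range(40,384,60): print([tuple(np.round(W[v,u],2)) for u in (100,256,400)])
print(get_obs())
E
```

```text
Traceback (most recent call last):
  File "h.py", line 8, in cloud
    W=P@R.T+e; W[d==0]=np.nan
      ~^~~~
ValueError: matmul: Input operand 1 has a mismatch in its core dimension 0, with gufunc signature (n?,k),(k,m?)->(n?,m?) (size 4 is different from 3)
```

Rotation is a quaternion.

```bash
sed -i 's/R=np.array(c\["rotation"\])/R=Rotation.from_quat(c["rotation"]).as_matrix()/; 1a from scipy.spatial.transform import Rotation' h.py
python3 - <<'E'
from h import *
for n in("top","side"):
    p,W=cloud(n); cv2.imwrite(f"pics/{n}0.png",p); np.save(n+"0.npy",W)
    print(n,imaging.get_calibration(n))
    for v in range(40,384,60): print([tuple(np.round(W[v,u],2).tolist()) for u in (100,256,400)])
print(get_obs())
E
```

```text
top {'camera_matrix': array([[434.75768833,   0.        , 250.94182663],
       [  0.        , 434.75768833, 187.20882872],
       [  0.        ,   0.        ,   1.        ]]), 'eye': array([ 0.29761737, -0.13465295,  1.28229176]), 'rotation': array([-0.68711579,  0.71804166, -0.08179174,  0.07482096])}
[(0.85, 0.18, 0.4), (1.07, -0.19, 0.01), (0.98, -0.61, 0.13)]
[(0.84, 0.27, 0.11), (0.87, -0.18, 0.0), (0.83, -0.62, 0.05)]
[(0.69, 0.3, 0.0), (0.67, -0.17, 0.0), (0.86, -0.9, -0.75)]
[(0.51, 0.3, 0.0), (0.48, -0.16, 0.07), (0.57, -0.86, -0.75)]
[(0.33, 0.29, -0.0), (0.31, -0.16, -0.0), (0.29, -0.83, -0.75)]
[(0.09, 0.53, -0.75), (0.15, -0.15, -0.0), (0.03, -0.8, -0.75)]
side {'camera_matrix': array([[416.58171656,   0.        , 251.81129913],
       [  0.        , 416.58171656, 192.18532051],
       [  0.        ,   0.        ,   1.        ]]), 'eye': array([ 0.44166816, -0.93864499,  0.72832556]), 'rotation': array([ 0.90319679, -0.04128667,  0.0324203 , -0.42600458])}
[(-0.46, 2.76, -0.56), (0.69, 1.11, 0.0), (0.83, -0.13, 0.44)]
[(-0.19, 1.38, -0.43), (0.61, 0.4, 0.04), (0.86, -0.
[... 286 characters left out ...]
pos': array([-1.13503760e+00,  2.41240267e-01,  4.05370742e-03,  1.33519918e+00,
        9.45035685e-06,  1.57078088e+00]), 'joint_vel': array([-8.88237452e-04, -2.63755261e-03,  4.88208376e-03,  1.06309160e-03,
        5.91390113e-05, -3.61416537e-04]), 'tau': array([ 2.94012934e-04, -3.72634864e+01,  2.52638358e+01,  1.23544966e-02,
        5.49830773e-06, -6.50648815e-06]), 'eef_pos': array([ 0.21084912, -0.45283841,  0.22362494]), 'tool_rot': array([ 9.76356064e-01,  2.16167076e-01, -1.67163570e-04, -7.76938906e-04]), 'ft_force': array([0.38882379, 0.03992007, 0.7480403 ]), 'ft_torque': array([ 0.04253665, -0.03338286, -0.00765601]), 'grasp_force': 0.0, 'grip_width': 0.08491404539766673}
```

View pics/top0.png

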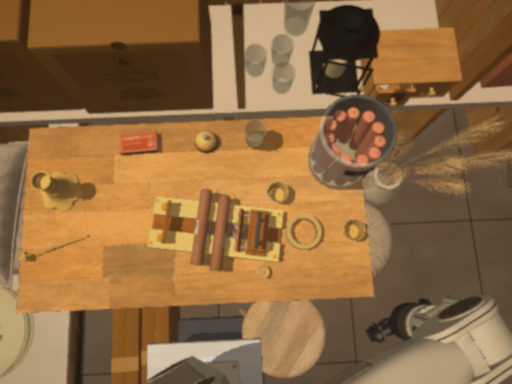

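View pics/side0.png

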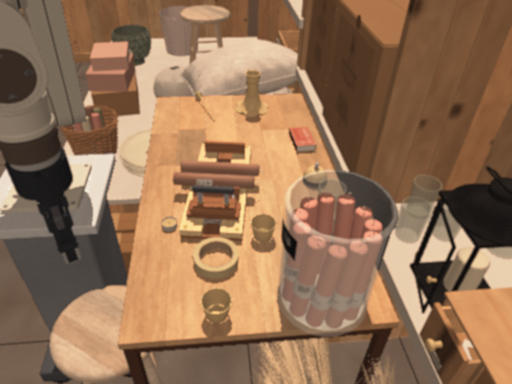

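The top view shows the cradle spanning about (148–285, 195–262), with the candles at about (203,228) and (220,232), the carriage at about (250,232), and the stop plate near (180,225). Next I'll take a close crop and a height map.

```bash
python3 - <<'E'
from h import *
p=cv2.imread("pics/top0.png");W=np.load("top0.npy")
a=cv2.resize(p[185:275,140:300],None,fx=5,fy=5,interpolation=cv2.INTER_CUBIC)
cv2.imwrite("pics/crop0.png",a)
z=W[...,2]*1000
for v in range(196,268,4): print(v,' '.join(f"{x:3.0f}" for x in z[v,146:292:3]))
E
```

```text
196   1   1   4  -0  -1  -2   1  -2   4   1  -5  -1   1   1   0   1   3   1  56  67  59  57  -1   3  -2  60  65  53   2   1  -7   3   2   1   0   2   4  -7   3  -0  -0   5   5  -3   1  -4  18   5  -1
200   1   0  -1  27  26  27  31  30  26  29  30  30  30  31  31  32   2  -0  59  63  63  58   0   2  52  57  63  57   3   3   1  -1   1  -3   3   3  -2   7  -0  -3  -3   0   4  -3   2  22   3   4   4
204   1  -1 nan  24  27  23  38  66  62  29  31  25  31  25  30  25  31  28  61  60  59  53  29  27  58  65  60  65  -4  -0  -2  -1   6   1  -0  -1  -2  -7   4   1   0  -2  -1  -1  -2   4   2   4  -0
208  -3  -3   2  25  26  37  31  69  31  29  29  27  28  30  28  27  30  28  63  63  60  50  26  32  59  59  61  54  27  27  27  28  29  26  30  26  28  26  28  30  -6  -0  -1   0 nan   2  -2  -1  -0
212   4  -4  -1  24  30  31  31  72  30  35  27  28  26  31  30  29  28  51  62  63  59  32  26  29  60  60  61  59  30  27  30  64  54  27  28  42  43  42 105  41  46  25  29  30  26  31   2  -1  -1
216   1  -0  -4   9  11   9   9  66  19  27  32  30  27  33  31  29  31  55  61  64  62  26  27  30 
[... 1799 characters left out ...]
  65  60  27  28  30  30  29  28  29  40  40  40  42  43  42  58  25  30  30  28  29   4  -2   3  -4
256   0   3  -2   3   0   0  -2   3  -2   4   4  -1  -1  -2  -6  56  62  67  64  47  -0   1  58  64  61  58   8  27  28  27  33  31  27  37  25  27  30  25  32  43  27  30  27  26  28   3  -1  -0  -0
260   4   1  -3   2  -3   5  -2   2  -4   2   0   0   2  -1   4  60  60  64  58   0   3  -1  62  61  62  52   1   3  -4  -1   0  -2  -1  -1  -3   5   3  -2  11  29  25  30  30  28   2  -0  -3   1  -2
264  -1   2   1   1  -5  -0   1   1  -4  -3  -3   1  -0  -4   1  61  58  63  60  -3  -2  -1  60  64  59  51  -2  -1   3   1  -2   4   3   0  -4   1   1   2   5  -2   1   2  -2  -0   2  -3  -0  -0   4
```

View pics/crop0.png

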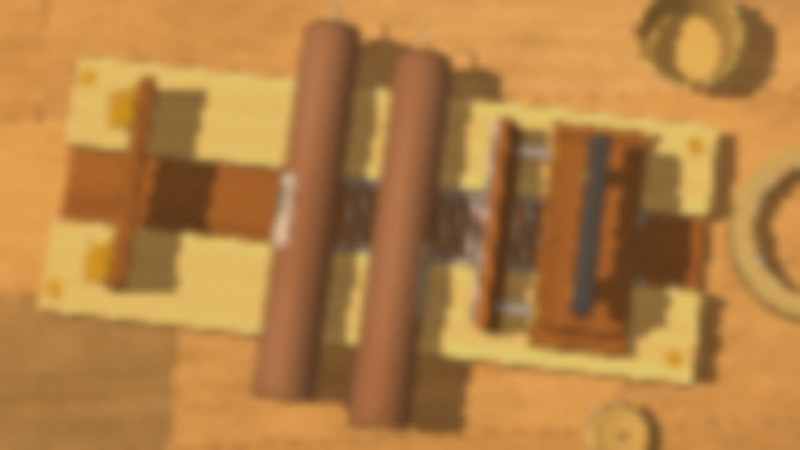

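The crop shows the stop plate at crop x≈135, candles at ≈310 and 400, the pad at ≈495 and the dark bar from (600,140) to (582,310). Now I'll fit the positions.

```bash
cat >> h.py <<'E'
def fitc(W):
    # bar: high points near cradle; returns centre, axis (x-ish)
    s=W[195:265,225:290].reshape(-1,3); s=s[(s[:,2]>.098)&(s[:,2]<.13)]
    (cx,cy),(w,h),a=cv2.minAreaRect((s[:,:2]*1000).astype(np.float32))
    c=s.mean(0); u=np.linalg.svd(s[:,:2]-c[:2],full_matrices=False)[2][0]; u*=np.sign(u[0])
    return c,u,(cx,cy,w,h,a),len(s)
E
python3 - <<'E'
from h import *
W=np.load("top0.npy"); c,u,r,n=fitc(W); print(c,u,r,n,"yaw deg",np.degrees(np.arctan2(u[1],u[0])))
def ln(sel,nm):
    s=W[sel].reshape(-1,3); s=s[s[:,2]>.052]; m=s.mean(0); d=np.linalg.svd(s[:,:2]-m[:2],full_matrices=False)[2][0]; d*=np.sign(d[0])
    print(nm,m.round(4),d.round(3),"yaw",np.degrees(np.arctan2(d[1],d[0])).round(2), "ext",np.ptp((s[:,:2]-m[:2])@d).round(3)); return m,d
m,d=ln(np.s_[200:244,158:172],"plate")
ln(np.s_[208:252,234:244],"pad")
s=W[188:275,185:233].reshape(-1,3); s=s[s[:,2]>.05]
# split candles using yaw along cradle
yaw=np.arctan2(u[1],u[0]); ey=np.array([-u[1],u[0]])
t=(s[:,:2]-c[:2])@ey
lab=t>np.median(t)
for L in(False,True):
    q=s[lab==L]; tt=(q[:,:2]-c[:2])@ey; xx=(q[:,:2]-c[:2])@u; print("candle",q.mean(0),"along y from bar",tt.mean(),tt.min(),tt.max(), "x",xx.min(),xx.max())
print("plate rel",(m[:2]-c[:2])@ey)
b=W[190:268,140:292].reshape(-1,3); b=b[(b[:,2]>.022)&(b[:,2]<.034)]
print("bed rect",cv2.minAreaRect((b[:,:2]*1000).astype(np.float32)))
E
```

```text
[ 0.44375429 -0.16431368  0.10833989] [ 0.98757753 -0.15713252] (443.81500244140625, -164.3365020751953, 11.762518882751465, 98.90167999267578, 81.00528717041016) 163 yaw deg -9.040496364981706
plate [0.4833 0.0923 0.0666] [ 0.987 -0.158] yaw -9.08 ext 0.117
pad [ 0.4505 -0.11    0.0641] [ 0.99  -0.142] yaw -8.16 ext 0.118
candle [ 0.44519462 -0.05804015  0.05996219] along y from bar 0.10517966756614007 0.08793204584504921 0.12274447673220903 x -0.11880436384239837 0.09486030883705525
candle [ 0.46408445 -0.0055696   0.05989999] along y from bar 0.15996660909492574 0.1433940184500648 0.1776541026504821 x -0.10975150971877803 0.10647825475903386
plate rel 0.25962477957426877
bed rect ((476.2236328125, -58.569061279296875), (413.8973693847656, 208.92527770996094), 86.37640380859375)
```

Emit:
apply_moves(targets=[[[0.28, 0.345, 0, 6.95, 1], [0.28, 0.345, 0, 6.95, 1], [0.28, 0.345, 0, 6.95, 1], [0.28, 0.345, 0, 6.95, 1], [0.28, 0.345, 0, 6.95, 1], [0.28, 0.345, 0, 6.95, 1], [0.28, 0.345, 0, 6.95, 1]]])

```text
clock: 0.73
eef_pos: [0.2897, -0.3558, 0.224]
tool_rot: [0.799, 0.601, 0.0, -0.0]
ft_force: [0.5, 0.1, -0.2]
grip_width: 0.0854
grasp_force: 0.0
```

Emit:
apply_moves(targets=[[[0.28, 0.345, 0, 6.95, 1], [0.28, 0.345, 0, 6.95, 1], [0.28, 0.345, 0, 6.95, 1], [0.28, 0.345, 0, 6.95, 1], [0.28, 0.345, 0, 6.95, 1], [0.28, 0.345, 0, 6.95, 1], [0.28, 0.345, 0, 6.95, 1]]])

```text
clock: 1.32
eef_pos: [0.3681, -0.2592, 0.224]
tool_rot: [0.48, 0.877, 0.0, -0.0]
ft_force: [0.3, -0.3, 0.2]
grip_width: 0.0856
grasp_force: 0.0
```

Emit:
apply_moves(targets=[[[0.28, 0.345, -0.2, 6.95, 1], [0.28, 0.345, -0.2, 6.95, 1], [0.28, 0.345, -0.2, 6.95, 1], [0.28, 0.345, -0.2, 6.95, 1], [0.28, 0.345, -0.2, 6.95, 1], [0.28, 0.345, -0.2, 6.95, 1], [0.28, 0.345, -0.2, 6.95, 1], [0, 0, 0, 0, 1]]])

```text
clock: 1.98
eef_pos: [0.4467, -0.1611, 0.1664]
tool_rot: [0.076, 0.997, 0.001, -0.001]
ft_force: [1.0, 0.8, -0.4]
grip_width: 0.0855
grasp_force: 0.0
```

```bash
cat >> h.py <<'E'
C0=np.array([.44375,-.16431]); Y=np.radians(-9.04); EX=np.array([np.cos(Y),np.sin(Y)]); EY=np.array([-EX[1],EX[0]])
def st():
    o=get_obs(); r=Rotation.from_quat(o["tool_rot"]).as_matrix(); d=o["eef_pos"][:2]-C0; f=o["ft_force"]
    print("t %.2f"%o["clock"],"ex,ey mm",(d@EX*1e3).round(1),(d@EY*1e3).round(2),"z %.1f"%(o["eef_pos"][2]*1e3),"yaw y",np.degrees(np.arctan2(r[1,1],r[0,1])).round(2),"F ex,ey,z",(f[:2]@EX).round(2),(f[:2]@EY).round(2),f[2].round(2),"w %.1f g %.1f"%(o["grip_width"]*1e3,o["grasp_force"]),"tz",r[:,2].round(3))
E
python3 - <<'E'
from h import *
st(); p,W=cloud("side"); cv2.imwrite("pics/s1.png",cv2.resize(p[120:300,130:330],None,fx=4,fy=3.3)); print(get_obs()["joint_pos"])
E
```

```text
t 1.98 ex,ey mm 2.4 3.62 z 166.4 yaw y 81.28 F ex,ey,z 0.84 0.99 -0.37 w 85.5 g 0.0 tz [-0.002  0.002 -1.   ]
[-3.48786602e-01  2.26964230e-01 -1.65477596e-01  1.18097536e+00
 -6.10775676e-05 -1.91823018e-01]
```

View pics/s1.png

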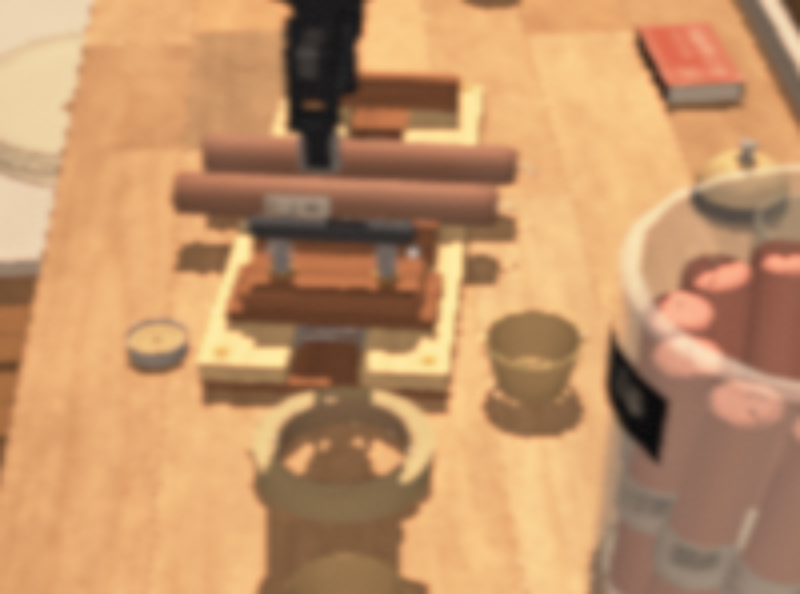

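The side picture shows the open hand above the bar, which is at about (330,230) in the crop; nothing lies under the fingers except the carriage. I'll correct by 3 mm and lower.

Emit:
apply_moves(targets=[[[-0.075, -0.08, -0.25, -0.32, 1], [0, 0, -0.25, 0, 1], [0, 0, -0.25, 0, 1], [0, 0, -0.25, 0, 1], [0, 0, -0.25, 0, 1], [0, 0, -0.25, 0, 1], [0, 0, -0.185, 0, 1], [0, 0, 0, 0, 1]]])

```text
clock: 2.7
eef_pos: [0.4418, -0.1668, 0.0997]
tool_rot: [0.083, 0.997, 0.0, -0.001]
ft_force: [0.4, 0.0, -0.6]
grip_width: 0.0858
grasp_force: 0.0
```

```bash
python3 -c "
from h import *
st()"
```

```text
t 2.70 ex,ey mm -1.6 -2.82 z 99.7 yaw y 80.47 F ex,ey,z 0.35 0.08 -0.64 w 85.8 g 0.0 tz [-0.003  0.001 -1.   ]
```

Emit:
apply_moves(targets=[[[0.05, 0.065, 0, 0.45, 1], [0, 0, 0, 0, 1], [0, 0, 0, 0, 0.2], [0, 0, 0, 0, -0.3], [0, 0, 0, 0, -0.4], [0, 0, 0, 0, -0.5]]])

```text
clock: 3.2
eef_pos: [0.4454, -0.1641, 0.1012]
tool_rot: [0.078, 0.997, -0.0, 0.0]
ft_force: [-0.7, 0.0, -0.2]
grip_width: 0.0392
grasp_force: 0.0
```

```bash
python3 -c "
from h import *
st()"
```

```text
t 3.20 ex,ey mm 1.6 0.47 z 101.2 yaw y 81.05 F ex,ey,z -0.7 -0.1 -0.23 w 39.2 g 0.0 tz [ 0.001 -0.    -1.   ]
```

Emit:
apply_moves(targets=[[[0, 0, -0.04, 0, -0.6], [0, 0, 0, 0, -0.7], [0, 0, 0, 0, -0.8], [0, 0, 0, 0, -1], [0, 0, 0, 0, -1], [0, 0, 0, 0, -1], [0, 0, 0, 0, -1], [0, 0, 0, 0, -1]]])

```text
clock: 3.87
eef_pos: [0.4451, -0.164, 0.0993]
tool_rot: [0.078, 0.997, 0.0, -0.0]
ft_force: [-1.2, 0.4, 2.8]
grip_width: 0.0084
grasp_force: 58.8
```

```bash
python3 -c "
from h import *
st()"
```

```text
t 3.87 ex,ey mm 1.3 0.54 z 99.3 yaw y 81.05 F ex,ey,z -1.24 0.21 2.82 w 8.4 g 58.8 tz [-0.  0. -1.]
```

Emit:
apply_moves(targets=[[[0, 0, 0.06, 0, -1], [0, 0, 0.06, 0, -1], [0, 0, 0.06, 0, -1], [0, 0, 0.06, 0, -1], [0, 0, 0.07, 0, -1], [0, 0, 0, 0, -1], [0, 0, 0, 0, -1], [0, 0, 0, 0, -1]]])

```text
clock: 4.53
eef_pos: [0.445, -0.1639, 0.1115]
tool_rot: [0.078, 0.997, 0.0, -0.0]
ft_force: [1.8, -0.8, -12.0]
grip_width: 0.0083
grasp_force: 58.4
```

```bash
python3 - <<'E'
from h import *
st(); p,W=cloud("side"); cv2.imwrite("pics/s2.png",cv2.resize(p[160:240,160:280],None,fx=6,fy=6))
E
```

```text
t 4.53 ex,ey mm 1.2 0.57 z 111.5 yaw y 81.05 F ex,ey,z 1.88 -0.52 -12.01 w 8.3 g 58.4 tz [-0.001  0.    -1.   ]
```

View pics/s2.png

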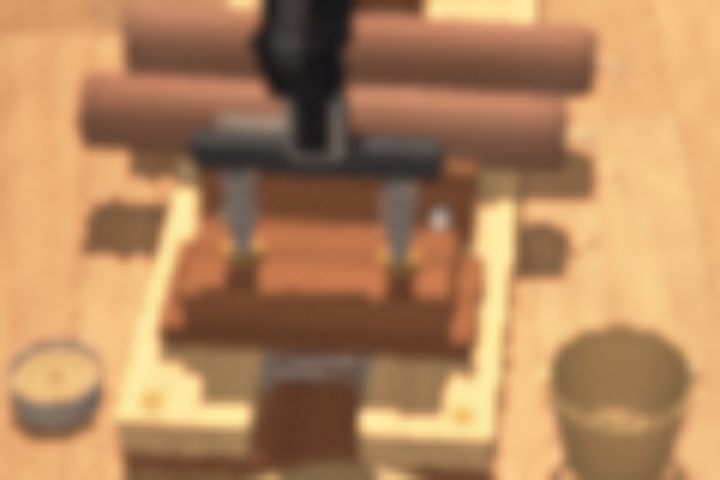

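The bar has lifted 12 mm at 12 N, and it shows clear of the carriage in the picture at about (315,150). Sliding now.

Emit:
apply_moves(targets=[[[0.005, 0.03, 0, 0, -1], [0.01, 0.062, 0, 0, -1], [0.01, 0.062, 0, 0, -1], [0.01, 0.062, 0, 0, -1], [0.01, 0.062, 0, 0, -1], [0.01, 0.062, 0, 0, -1], [0.01, 0.062, 0, 0, -1], [0.01, 0.062, 0, 0, -1]]])

```text
clock: 5.25
eef_pos: [0.4478, -0.1465, 0.1117]
tool_rot: [0.078, 0.997, -0.001, -0.0]
ft_force: [1.7, -5.7, -11.3]
grip_width: 0.008
grasp_force: 58.5
```

```bash
python3 -c "
from h import *
st()"
```

```text
t 5.25 ex,ey mm 1.2 18.2 z 111.7 yaw y 81.0 F ex,ey,z 2.59 -5.36 -11.25 w 8.0 g 58.5 tz [-0.001 -0.003 -1.   ]
```

Emit:
apply_moves(targets=[[[0.01, 0.062, 0, 0, -1], [0.01, 0.062, 0, 0, -1], [0.01, 0.062, 0, 0, -1], [0.01, 0.062, 0, 0, -1], [0.01, 0.062, 0, 0, -1], [0.01, 0.062, 0, 0, -1], [0.01, 0.062, 0, 0, -1], [0.01, 0.062, 0, 0, -1]]])

```text
clock: 5.92
eef_pos: [0.4509, -0.1267, 0.1116]
tool_rot: [0.078, 0.997, -0.001, -0.0]
ft_force: [0.8, -5.7, -12.9]
grip_width: 0.008
grasp_force: 58.5
```

```bash
python3 -c "
from h import *
st()"
```

```text
t 5.92 ex,ey mm 1.1 38.27 z 111.6 yaw y 81.0 F ex,ey,z 1.73 -5.49 -12.85 w 8.0 g 58.5 tz [-0.001 -0.003 -1.   ]
```

As predicted (5.1 N). Continuing.

Emit:
apply_moves(targets=[[[0.01, 0.062, 0, 0, -1], [0.01, 0.062, 0, 0, -1], [0.01, 0.062, 0, 0, -1], [0.01, 0.062, 0, 0, -1], [0.01, 0.062, 0, 0, -1], [0.01, 0.062, 0, 0, -1], [0.01, 0.062, 0, 0, -1], [0.01, 0.062, 0, 0, -1]]])

```text
clock: 6.58
eef_pos: [0.454, -0.107, 0.1116]
tool_rot: [0.079, 0.997, -0.002, -0.001]
ft_force: [0.1, -4.8, -11.4]
grip_width: 0.0084
grasp_force: 58.5
```

Emit:
apply_moves(targets=[[[0.01, 0.062, 0, 0, -1], [0.01, 0.062, 0, 0, -1], [0.01, 0.062, 0, 0, -1], [0.01, 0.062, 0, 0, -1], [0.01, 0.062, 0, 0, -1], [0.01, 0.062, 0, 0, -1], [0.01, 0.062, 0, 0, -1], [0.01, 0.062, 0, 0, -1]]])

```text
clock: 7.25
eef_pos: [0.4571, -0.0872, 0.1116]
tool_rot: [0.079, 0.997, -0.002, -0.001]
ft_force: [1.4, -6.4, -11.4]
grip_width: 0.0083
grasp_force: 58.5
```

Emit:
apply_moves(targets=[[[0.01, 0.062, 0, 0, -1], [0.01, 0.062, 0, 0, -1], [0.01, 0.062, 0, 0, -1], [0.01, 0.062, 0, 0, -1], [0.01, 0.062, 0, 0, -1], [0.01, 0.062, 0, 0, -1], [0.01, 0.062, 0, 0, -1], [0, 0, 0, 0, -1]]])

```text
clock: 7.92
eef_pos: [0.4601, -0.0689, 0.1115]
tool_rot: [0.078, 0.997, -0.001, -0.001]
ft_force: [1.0, -2.8, -12.1]
grip_width: 0.0081
grasp_force: 58.5
```

```bash
python3 - <<'E'
from h import *
st(); p,W=cloud("side"); cv2.imwrite("pics/s3.png",cv2.resize(p[120:240,150:290],None,fx=5,fy=5))
p,W=cloud("top"); st()
q=W[185:280,140:260].reshape(-1,3); d=q[:,:2]-C0; x=d@EX; y=d@EY
for lo,hi in((-.115,-.08),(.07,.1)):
    m=(x>lo)&(x<hi)&(q[:,2]>.05)&(q[:,2]<.08); h=np.histogram(y[m],np.arange(.1,.28,.004)); print([(round(b*1e3),int(n)) for n,b in zip(*h) if n])
E
```

```text
t 7.92 ex,ey mm 1.1 96.8 z 111.5 yaw y 81.04 F ex,ey,z 1.43 -2.6 -12.12 w 8.1 g 58.5 tz [-0.001 -0.001 -1.   ]
t 8.02 ex,ey mm 1.1 97.18 z 111.5 yaw y 81.05 F ex,ey,z 0.4 -2.05 -11.64 w 8.4 g 58.5 tz [-0.001  0.    -1.   ]
[]
[]
```

View pics/s3.png

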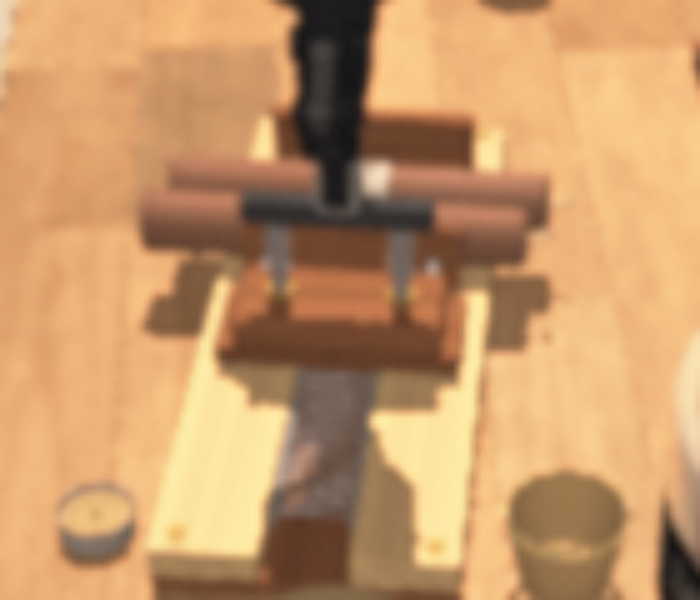

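The side picture shows the pad, candle a and candle b closed up (crop y≈180–225) with a gap still left to the plate. I'll approach more slowly.

Emit:
apply_moves(targets=[[[0.006, 0.04, 0, 0, -1], [0.006, 0.04, 0, 0, -1], [0.006, 0.04, 0, 0, -1], [0.006, 0.04, 0, 0, -1], [0.006, 0.04, 0, 0, -1], [0.007, 0.04, 0, 0, -1], [0.007, 0.04, 0, 0, -1], [0.007, 0.04, 0, 0, -1]]])

```text
clock: 8.68
eef_pos: [0.4622, -0.0556, 0.1115]
tool_rot: [0.078, 0.997, -0.0, -0.001]
ft_force: [-1.9, -4.2, -11.2]
grip_width: 0.0082
grasp_force: 58.5
```

```bash
python3 -c "
from h import *
st()"
```

```text
t 8.68 ex,ey mm 1.2 110.25 z 111.5 yaw y 81.05 F ex,ey,z -1.23 -4.41 -11.18 w 8.2 g 58.5 tz [-0.001  0.    -1.   ]
```

Emit:
apply_moves(targets=[[[0.004, 0.025, 0, 0, -1], [0.004, 0.025, 0, 0, -1], [0.004, 0.025, 0, 0, -1], [0.004, 0.025, 0, 0, -1], [0.004, 0.025, 0, 0, -1], [0.004, 0.025, 0, 0, -1], [0, 0, 0, 0, -1], [0, 0, 0, 0, -1]]])

```text
clock: 9.35
eef_pos: [0.4633, -0.0493, 0.1116]
tool_rot: [0.078, 0.997, 0.001, -0.0]
ft_force: [-2.6, -0.2, -12.7]
grip_width: 0.0082
grasp_force: 58.5
```

```bash
python3 -c "
from h import *
st()"
```

```text
t 9.35 ex,ey mm 1.3 116.66 z 111.6 yaw y 81.07 F ex,ey,z -2.56 -0.58 -12.72 w 8.2 g 58.5 tz [-0.001  0.001 -1.   ]
```

Emit:
apply_moves(targets=[[[0.004, 0.025, 0, 0, -1], [0.004, 0.025, 0, 0, -1], [0.004, 0.025, 0, 0, -1], [0.004, 0.025, 0, 0, -1], [0, 0, 0, 0, -1], [0, 0, 0, 0, -1]]])

```text
clock: 9.85
eef_pos: [0.464, -0.0454, 0.1116]
tool_rot: [0.078, 0.997, 0.0, -0.0]
ft_force: [-2.8, -0.5, -11.5]
grip_width: 0.0086
grasp_force: 58.5
```

```bash
python3 -c "
from h import *
st()"
```

```text
t 9.85 ex,ey mm 1.3 120.63 z 111.6 yaw y 81.06 F ex,ey,z -2.74 -0.92 -11.54 w 8.6 g 58.5 tz [-0.001  0.001 -1.   ]
```

Emit:
apply_moves(targets=[[[0.002, 0.0125, 0, 0, -1], [0.002, 0.0125, 0, 0, -1], [0.002, 0.0125, 0, 0, -1], [0.002, 0.0125, 0, 0, -1]]])

```text
clock: 10.18
eef_pos: [0.4643, -0.0438, 0.1116]
tool_rot: [0.078, 0.997, -0.0, -0.0]
ft_force: [-4.0, -1.9, -11.4]
grip_width: 0.0082
grasp_force: 58.5
```

Emit:
apply_moves(targets=[[[0.002, 0.0125, 0, 0, -1], [0.002, 0.0125, 0, 0, -1], [0.002, 0.0125, 0, 0, -1], [0.002, 0.0125, 0, 0, -1]]])

```text
clock: 10.52
eef_pos: [0.4646, -0.0418, 0.1116]
tool_rot: [0.078, 0.997, -0.0, -0.0]
ft_force: [-4.3, -1.5, -11.6]
grip_width: 0.0083
grasp_force: 58.5
```

Emit:
apply_moves(targets=[[[0.002, 0.0125, 0, 0, -1], [0.002, 0.0125, 0, 0, -1], [0.002, 0.0125, 0, 0, -1], [0.002, 0.0125, 0, 0, -1]]])

```text
clock: 10.85
eef_pos: [0.4649, -0.0398, 0.1116]
tool_rot: [0.078, 0.997, 0.0, -0.0]
ft_force: [-5.5, -2.2, -11.5]
grip_width: 0.0082
grasp_force: 58.5
```

Emit:
apply_moves(targets=[[[0.002, 0.0125, 0, 0, -1], [0.002, 0.0125, 0, 0, -1], [0.002, 0.0125, 0, 0, -1], [0.002, 0.0125, 0, 0, -1]]])

```text
clock: 11.18
eef_pos: [0.4653, -0.0378, 0.1116]
tool_rot: [0.078, 0.997, 0.0, -0.0]
ft_force: [-3.6, -1.6, -12.1]
grip_width: 0.0086
grasp_force: 58.5
```

```bash
python3 - <<'E'
from h import *
st(); p,W=cloud("top"); cv2.imwrite("pics/t4.png",cv2.resize(p[185:275,140:270],None,fx=6,fy=6))
st(); np.save("top4.npy",W)
E
```

```text
t 11.18 ex,ey mm 1.4 128.36 z 111.6 yaw y 81.05 F ex,ey,z -3.34 -2.16 -12.06 w 8.6 g 58.5 tz [-0.001  0.    -1.   ]
t 11.23 ex,ey mm 1.3 128.51 z 111.6 yaw y 81.05 F ex,ey,z -4.71 -2.26 -11.91 w 8.4 g 58.5 tz [-0.001  0.    -1.   ]
```

View pics/t4.png

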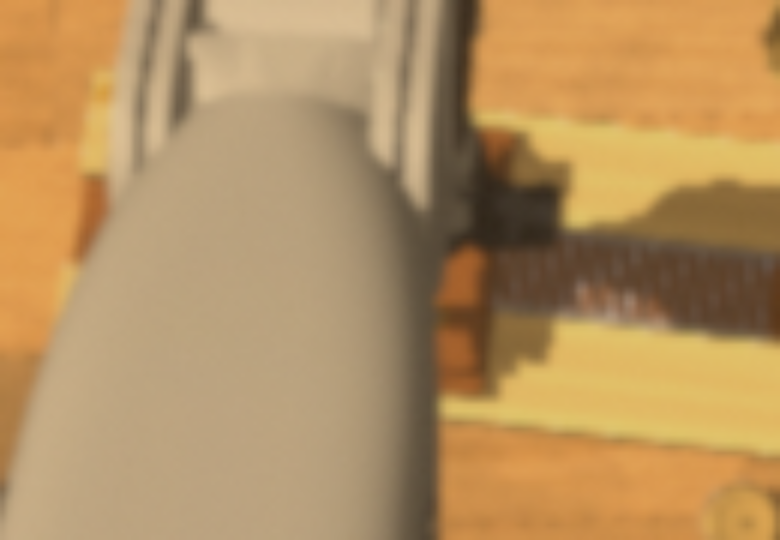

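The arm blocks the view from above, so I'll feel on, dropping the x part to relax the side load.

Emit:
apply_moves(targets=[[[-0.005, 0.0125, 0, 0, -1], [-0.005, 0.0125, 0, 0, -1], [0, 0.0125, 0, 0, -1], [0, 0.0125, 0, 0, -1]]])

```text
clock: 11.57
eef_pos: [0.4655, -0.0358, 0.1118]
tool_rot: [0.078, 0.997, -0.0, 0.0]
ft_force: [-3.3, -2.3, -11.9]
grip_width: 0.0084
grasp_force: 58.5
```

Emit:
apply_moves(targets=[[[0, 0.0125, 0, 0, -1], [0, 0.0125, 0, 0, -1], [0, 0.0125, 0, 0, -1], [0, 0.0125, 0, 0, -1]]])

```text
clock: 11.9
eef_pos: [0.4657, -0.034, 0.1119]
tool_rot: [0.078, 0.997, -0.0, 0.001]
ft_force: [-3.2, -4.2, -12.4]
grip_width: 0.0085
grasp_force: 58.5
```

```bash
python3 - <<'E'
from h import *
st(); p,W=cloud("side"); cv2.imwrite("pics/s5.png",cv2.resize(p[120:220,150:280],None,fx=6,fy=6))
st()
E
```

```text
t 11.90 ex,ey mm 1.2 132.12 z 111.9 yaw y 81.04 F ex,ey,z -2.47 -4.64 -12.35 w 8.5 g 58.5 tz [ 0.001 -0.001 -1.   ]
t 11.95 ex,ey mm 1.2 132.23 z 111.9 yaw y 81.05 F ex,ey,z -1.47 -2.38 -11.62 w 8.6 g 58.5 tz [ 0.001 -0.    -1.   ]
```

View pics/s5.png

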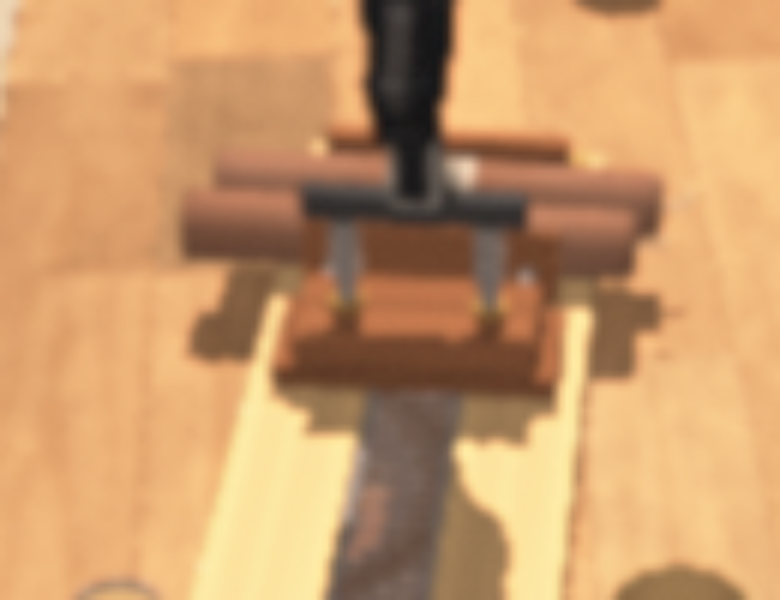

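The candles look closed up against the plate (its top edge shows at about y=145) and the force is starting to rise. Continuing in 2 mm steps.

Emit:
apply_moves(targets=[[[0.002, 0.0125, 0, 0, -1], [0.002, 0.0125, 0, 0, -1], [0.002, 0.0125, 0, 0, -1], [0.002, 0.0125, 0, 0, -1]]])

```text
clock: 12.28
eef_pos: [0.466, -0.0321, 0.1119]
tool_rot: [0.078, 0.997, -0.0, 0.001]
ft_force: [-1.8, -3.9, -11.7]
grip_width: 0.0084
grasp_force: 58.5
```

```bash
python3 -c "
from h import *
st()"
```

```text
t 12.28 ex,ey mm 1.2 134.03 z 111.9 yaw y 81.04 F ex,ey,z -1.17 -4.13 -11.71 w 8.4 g 58.5 tz [ 0.001 -0.001 -1.   ]
```

Emit:
apply_moves(targets=[[[0.002, 0.0125, 0, 0, -1], [0.002, 0.0125, 0, 0, -1], [0.002, 0.0125, 0, 0, -1], [0.002, 0.0125, 0, 0, -1]]])

```text
clock: 12.62
eef_pos: [0.4663, -0.0302, 0.1119]
tool_rot: [0.078, 0.997, -0.0, 0.0]
ft_force: [-0.7, -5.3, -12.4]
grip_width: 0.0085
grasp_force: 58.5
```

```bash
python3 - <<'E'
from h import *
for i in range(5): st(); imaging.camera("top")
p,W=cloud("side"); st()
q=W.reshape(-1,3); q=q[np.isfinite(q[:,0])]; d=q[:,:2]-C0; x=d@EX; y=d@EY; z=q[:,2]
for lo,hi in((-.12,-.07),(.07,.11),(-.06,-.03),(.03,.06)):
    m=(x>lo)&(x<hi)&(z>.05)&(z<.08)&(y>.15)&(y<.29); h=np.histogram(y[m],np.arange(.15,.29,.004)); print(lo,[(round(b*1e3),int(n),round(1e3*z[m&(y>=b)&(y<b+.004)].mean())) for n,b in zip(*h) if n])
E
```

```text
t 12.62 ex,ey mm 1.2 136.0 z 111.9 yaw y 81.03 F ex,ey,z 0.13 -5.35 -12.4 w 8.5 g 58.5 tz [ 0.001 -0.001 -1.   ]
t 12.67 ex,ey mm 1.2 136.12 z 111.9 yaw y 81.04 F ex,ey,z 0.65 -4.79 -11.8 w 8.2 g 58.5 tz [ 0.001 -0.001 -1.   ]
t 12.72 ex,ey mm 1.1 136.14 z 111.9 yaw y 81.04 F ex,ey,z 0.26 -4.76 -11.65 w 8.3 g 58.5 tz [ 0.001 -0.001 -1.   ]
t 12.77 ex,ey mm 1.1 136.17 z 111.9 yaw y 81.05 F ex,ey,z 0.19 -4.7 -11.11 w 8.4 g 58.5 tz [ 0.001 -0.    -1.   ]
t 12.82 ex,ey mm 1.1 136.18 z 111.9 yaw y 81.04 F ex,ey,z 0.13 -4.22 -11.52 w 8.4 g 58.5 tz [ 0.001 -0.    -1.   ]
t 12.92 ex,ey mm 1.1 136.24 z 111.9 yaw y 81.04 F ex,ey,z 0.62 -4.8 -12.33 w 8.4 g 58.5 tz [ 0.001 -0.    -1.   ]
-0.12 [(178, 1, 59), (182, 6, 53), (186, 33, 55), (190, 34, 58), (194, 30, 61), (198, 15, 63), (202, 19, 64), (206, 8, 63), (210, 3, 62), (218, 4, 58), (222, 18, 58), (226, 27, 59), (230, 20, 62), (234, 13, 63), (238, 12, 64), (242, 5, 63), (246, 2, 61)]
0.07 [(182, 1, 55), (186, 15, 55), (190, 13, 57), (194, 17, 61), (198, 2, 61), (202, 10, 62), (206, 7, 63), (210, 1, 62), (222, 18, 56), (226, 15, 58), (230, 15, 61), (234, 12, 62), (238, 12, 63), (242, 2, 62), (246, 3, 61)]
-0.06 [(150, 6, 59), (154, 2, 59), (174, 16, 56), (178, 21, 62), (182, 6, 64), (190, 1, 62), (194, 2, 60), (222, 1, 65), (226, 7, 63), (230, 8, 62), (234, 10, 63), (238, 7, 63), (242, 6, 63), (246, 3, 66), (250, 8, 64), (254, 23, 64), (258, 5, 69), (262, 1, 68)]
0.03 [(150, 7, 59), (154, 1, 59), (166, 2, 51), (170, 2, 53), (174, 18, 56), (178, 35, 61), (182, 5, 65), (186, 5, 61), (190, 2, 57), (194, 8, 62), (198, 9, 63), (202, 4, 65), (206, 3, 62), (218, 1, 56), (222, 7, 56), (226, 15, 58), (230, 18, 62), (234, 6, 62), (238, 8, 63), (242, 5, 62), (250, 15, 65), (254, 23, 64), (258, 5, 64), (262, 3, 67)]
```

Emit:
apply_moves(targets=[[[0.002, 0.0125, 0, 0, -1], [0.002, 0.0125, 0, 0, -1], [0.002, 0.0125, 0, 0, -1], [0.002, 0.0125, 0, 0, -1]]])

```text
clock: 13.25
eef_pos: [0.4665, -0.0284, 0.1119]
tool_rot: [0.078, 0.997, -0.001, 0.0]
ft_force: [-0.6, -6.3, -11.5]
grip_width: 0.0085
grasp_force: 58.6
```

```bash
python3 -c "
from h import *
st();imaging.camera('top');st()"
```

```text
t 13.25 ex,ey mm 1.1 137.83 z 111.9 yaw y 81.03 F ex,ey,z 0.37 -6.36 -11.52 w 8.5 g 58.6 tz [ 0.001 -0.001 -1.   ]
t 13.30 ex,ey mm 1.1 137.95 z 111.8 yaw y 81.03 F ex,ey,z 0.68 -6.28 -12.2 w 8.4 g 58.6 tz [ 0.001 -0.001 -1.   ]
```

Emit:
apply_moves(targets=[[[0.002, 0.0125, 0, 0, -1], [0.002, 0.0125, 0, 0, -1], [0.002, 0.0125, 0, 0, -1], [0.002, 0.0125, 0, 0, -1]]])

```text
clock: 13.63
eef_pos: [0.4667, -0.0267, 0.1118]
tool_rot: [0.078, 0.997, -0.001, 0.0]
ft_force: [-1.3, -7.4, -12.0]
grip_width: 0.0083
grasp_force: 58.6
```

```bash
python3 -c "
from h import *
st()
for i in range(4): imaging.camera('top');st()"
```

```text
t 13.63 ex,ey mm 1.1 139.52 z 111.8 yaw y 81.01 F ex,ey,z -0.07 -7.51 -12.0 w 8.3 g 58.6 tz [ 0.001 -0.002 -1.   ]
t 13.68 ex,ey mm 1.1 139.62 z 111.8 yaw y 81.02 F ex,ey,z 1.07 -7.15 -11.61 w 8.6 g 58.6 tz [ 0.001 -0.002 -1.   ]
t 13.73 ex,ey mm 1.1 139.67 z 111.8 yaw y 81.02 F ex,ey,z 0.81 -6.11 -11.14 w 8.5 g 58.6 tz [ 0.001 -0.002 -1.   ]
t 13.78 ex,ey mm 1.1 139.65 z 111.8 yaw y 81.02 F ex,ey,z 1.48 -7.08 -11.99 w 8.5 g 58.6 tz [ 0.001 -0.002 -1.   ]
t 13.83 ex,ey mm 1.1 139.66 z 111.8 yaw y 81.02 F ex,ey,z 1.0 -6.82 -10.68 w 8.2 g 58.6 tz [ 0.001 -0.002 -1.   ]
```

Emit:
apply_moves(targets=[[[-0.002, -0.0125, 0, 0, -1], [-0.002, -0.0125, 0, 0, -1], [-0.002, -0.0125, 0, 0, -1], [-0.002, -0.0125, 0, 0, -1]]])

```text
clock: 14.17
eef_pos: [0.4666, -0.0274, 0.1119]
tool_rot: [0.078, 0.997, 0.001, 0.0]
ft_force: [0.5, -2.6, -11.5]
grip_width: 0.0085
grasp_force: 58.6
```

```bash
python3 -c "
from h import *
st()
for i in range(4): imaging.camera('top');st()"
```

```text
t 14.17 ex,ey mm 1.1 138.77 z 111.9 yaw y 81.07 F ex,ey,z 0.94 -2.53 -11.48 w 8.5 g 58.6 tz [ 0.001  0.001 -1.   ]
t 14.22 ex,ey mm 1.1 138.64 z 111.9 yaw y 81.06 F ex,ey,z 1.33 -2.54 -11.91 w 8.3 g 58.6 tz [ 0.001  0.001 -1.   ]
t 14.27 ex,ey mm 1.1 138.56 z 111.9 yaw y 81.06 F ex,ey,z 1.42 -4.79 -12.3 w 8.4 g 58.6 tz [ 0.001  0.    -1.   ]
t 14.32 ex,ey mm 1.1 138.53 z 111.9 yaw y 81.06 F ex,ey,z 2.18 -3.34 -11.67 w 8.2 g 58.6 tz [ 0.001  0.    -1.   ]
t 14.37 ex,ey mm 1.1 138.49 z 111.9 yaw y 81.06 F ex,ey,z 1.23 -2.39 -11.1 w 8.5 g 58.6 tz [ 0.001  0.    -1.   ]
```

Spring force (mean of forward and back readings) is about 4.7 N at 138.5 mm, so contact was at about 130 mm and half-way is at about 140. The notches are at 136.5 and 144.5, so the nearest and gentler one is 136.5. I'll move there and lower the bar into the notch while still holding it.

Emit:
apply_moves(targets=[[[-0.002, -0.012, 0, 0, -1], [-0.002, -0.012, 0, 0, -1], [-0.002, -0.012, 0, 0, -1], [0, 0, 0, 0, -1], [0, 0, 0, 0, -1], [0, 0, 0, 0, -1]]])

```text
clock: 14.87
eef_pos: [0.4663, -0.0293, 0.1119]
tool_rot: [0.078, 0.997, -0.0, 0.0]
ft_force: [4.1, -1.8, -12.6]
grip_width: 0.0084
grasp_force: 58.6
```

```bash
python3 -c "
from h import *
st();imaging.camera('top');st()"
```

```text
t 14.87 ex,ey mm 1.0 136.89 z 111.9 yaw y 81.05 F ex,ey,z 4.36 -1.09 -12.61 w 8.4 g 58.6 tz [ 0.001 -0.    -1.   ]
t 14.92 ex,ey mm 1.0 136.88 z 111.8 yaw y 81.05 F ex,ey,z 3.12 -2.24 -11.8 w 8.0 g 58.6 tz [ 0.001 -0.    -1.   ]
```

Emit:
apply_moves(targets=[[[0, 0, -0.04, 0, -1], [0, 0, -0.04, 0, -1], [0, 0, -0.04, 0, -1], [0, 0, -0.04, 0, -1], [0, 0, -0.04, 0, -1], [0, 0, 0, 0, -1], [0, 0, 0, 0, -1]]])

```text
clock: 15.5
eef_pos: [0.4662, -0.0293, 0.1037]
tool_rot: [0.078, 0.997, -0.0, 0.0]
ft_force: [1.3, -3.4, -10.6]
grip_width: 0.0081
grasp_force: 58.7
```

```bash
python3 -c "
from h import *
st();imaging.camera('top');st()"
```

```text
t 15.50 ex,ey mm 1.0 136.86 z 103.7 yaw y 81.05 F ex,ey,z 1.86 -3.12 -10.6 w 8.1 g 58.7 tz [ 0. -0. -1.]
t 15.55 ex,ey mm 1.0 136.85 z 103.8 yaw y 81.05 F ex,ey,z 3.15 -2.58 -11.03 w 8.7 g 58.7 tz [ 0.001 -0.    -1.   ]
```

The spring still pulls down 11 N with the bar 4.4 mm up, so it is in the notch. Letting go.

Emit:
apply_moves(targets=[[[0, 0, 0, 0, 0], [0, 0, 0, 0, 0], [0, 0, 0, 0, 0], [0, 0, 0, 0, 0], [0, 0, 0, 0, 0], [0, 0, 0, 0, 0]]])

```text
clock: 16.05
eef_pos: [0.4661, -0.0291, 0.1042]
tool_rot: [0.078, 0.997, 0.0, 0.0]
ft_force: [-0.6, 0.4, -0.9]
grip_width: 0.0427
grasp_force: 0.0
```

Emit:
apply_moves(targets=[[[0, 0, 0.1, 0, 0], [0, 0, 0.3, 0, 0], [0, 0, 0.5, 0, 0], [0, 0, 0.7, 0, 0], [0, 0, 0.8, 0, 0], [0, 0, 0.8, 0, 0], [0, 0, 0.5, 0, 0], [0, 0, 0.1, 0, 0]]])

```text
clock: 16.72
eef_pos: [0.4681, -0.0294, 0.2605]
tool_rot: [0.078, 0.997, 0.0, 0.004]
ft_force: [1.0, 0.0, 0.3]
grip_width: 0.043
grasp_force: 0.0
```

Emit:
apply_moves(targets=[[[-0.3, -0.7, 0, 0, 0], [-0.6, -0.9, 0, 0, 0], [-0.6, -0.9, 0, 0, 0], [-0.6, -0.9, 0, 0, 0], [-0.6, -0.9, 0, 0, 0], [-0.6, -0.9, 0, 0, 0], [-0.3, -0.7, 0, 0, 0], [0, 0, 0, 0, 0]]])

```text
clock: 17.38
eef_pos: [0.3237, -0.2623, 0.2551]
tool_rot: [0.082, 0.997, -0.001, -0.001]
ft_force: [0.0, -0.1, 0.4]
grip_width: 0.0425
grasp_force: 0.0
```

```bash
python3 - <<'E'
from h import *
st(); p,W=cloud("top"); cv2.imwrite("pics/t6.png",cv2.resize(p[150:290,140:380],None,fx=3.3,fy=3.3,interpolation=cv2.INTER_CUBIC))
q=W[180:285,140:300].reshape(-1,3); q=q[np.isfinite(q[:,0])]; d=q[:,:2]-C0; x=d@EX; y=d@EY; z=q[:,2]
m=(z>.095)&(z<.135)&(abs(x)<.07)&(y>.08)&(y<.19); print("bar",y[m].mean(),x[m].mean(),np.median(z[m]),m.sum())
for lo,hi in((-.12,-.07),(.07,.11),(-.05,.05)):
    m=(x>lo)&(x<hi)&(z>.05)&(z<.08)&(y>.15)&(y<.29); h=np.histogram(y[m],np.arange(.15,.29,.004)); print(lo,[(round(b*1e3),int(n),round(1e3*z[m&(y>=b)&(y<b+.004)].mean())) for n,b in zip(*h) if n])
E
```

```text
t 17.38 ex,ey mm -103.1 -115.65 z 255.1 yaw y 80.62 F ex,ey,z 0.01 -0.07 0.42 w 42.5 g 0.0 tz [-0.001 -0.001 -1.   ]
bar 0.13533214849494768 7.373457426391447e-05 0.10703518347173135 174
-0.12 [(186, 19, 54), (190, 27, 57), (194, 29, 60), (198, 30, 63), (202, 23, 63), (206, 28, 63), (210, 26, 62), (214, 20, 58), (218, 15, 54), (222, 16, 54), (226, 26, 57), (230, 21, 61), (234, 22, 63), (238, 25, 63), (242, 18, 62), (246, 20, 61), (250, 16, 58), (254, 8, 54)]
0.07 [(186, 3, 55), (190, 14, 56), (194, 12, 58), (198, 14, 61), (202, 13, 63), (206, 12, 63), (210, 10, 61), (214, 10, 58), (218, 6, 54), (222, 12, 55), (226, 17, 57), (230, 20, 61), (234, 18, 63), (238, 15, 62), (242, 16, 63), (246, 15, 61), (250, 13, 58), (254, 6, 53)]
-0.05 [(150, 53, 59), (154, 47, 59), (158, 24, 57), (162, 2, 52), (166, 3, 52), (170, 4, 52), (174, 13, 53), (178, 71, 61), (182, 49, 67), (186, 47, 65), (190, 41, 59), (194, 56, 61), (198, 53, 62), (202, 49, 64), (206, 50, 63), (210, 44, 61), (214, 46, 59), (218, 28, 54), (222, 45, 54), (226, 58, 58), (230, 53, 62), (234, 52, 63), (238, 52, 63), (242, 47, 63), (246, 45, 61), (250, 44, 60), (254, 72, 64), (258, 55, 69), (262, 16, 66), (266, 12, 55)]
```

View pics/t6.png

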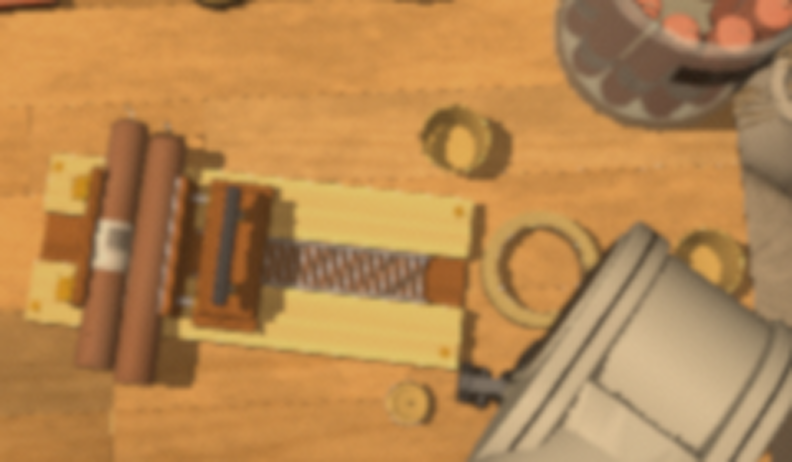

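The row is closed against the plate, the bar is down (top at z≈107 mm, at the 136 mm notch), the pad is in about 7–8 mm, and the bystanders haven't moved. Handing in.

```bash
python3 -c "
from h import *
print(order.job_done())"
```

```text
the job is handed in; nothing more can be done
None
```

The job is handed in: both candles are clamped against the stop plate with the bar fully down in a notch, the pad is in about 7 mm (the next notch would have given about 15), and nothing else looked moved in the last picture.

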